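# Stack the mounting hardware on a driftwood plinth's stud

## Task

The pale round plinth with the upright steel stud is to carry a driftwood carving. Thread three rings onto its stud, in this order from the bottom: the blue plastic spacer, then the brass washer, then the white plastic bushing, each lying flat on the one below. The grey steel washer and the red ring are not needed.

Things in the scene. Friction and masses are not known exactly. Their poses are not given: they have to be found in the camera images.
- stud_tip (a point): The top of the steel stud, on its axis; z points up along the stud. The stud is 14 mm in diameter and stands 70 mm above the top face of the plinth, its uppermost 12 mm tapering to a 4 mm wide tip. The plinth is a pale wooden disc, 130 mm in diameter and 22 mm thick, fixed to the table, so its top face is 22 mm above the table and the tip 92 mm above the table.
- spacer_mid (a point): Centre (on the axis, half-way up) of the spacer: a loose blue plastic ring, outer diameter 60 mm, hole 34 mm, height 20 mm, about 45 g, lying flat on the table at the start; z is its axis. It goes on first, resting on the plinth, its centre then 60 mm below the stud's tip.
- washer_mid (a point): Centre (on the axis, half-way up) of the washer: a loose brass ring, outer diameter 64 mm, hole 34 mm, height 8 mm, about 155 g, lying flat on the table at the start; z is its axis. It goes on second, resting on the spacer, its centre then 46 mm below the stud's tip. A dark grey steel washer of the same size and a red ring of the spacer's size lie among the three rings and stay out of the stack.
- bushing_mid (a point): Centre (on the axis, half-way up) of the bushing: a loose white plastic sleeve, outer diameter 52 mm, hole 34 mm, height 30 mm, about 50 g, standing on the table at the start; z is its axis. It goes on third, resting on the washer, its centre then 27 mm below the stud's tip.
Mind the look-alikes: they are no part of the job. What is meant by the part that bears spacer_mid is not brown, and is the larger of those in its own colour.

How it is judged:
By the outcome, as a careful person would: the job done as asked, in the order asked, and still so for the second after the job is handed in, with the robot touching nothing.
It also fails if it takes over 72 s, if anything falls off the work surface, if the arm or the gripper's body presses on something with over 40 N, if the wrist force passes 120 N, or if a joint passes its speed limit or range.

## Robot

A 6-joint arm with a two-finger parallel gripper is mounted at the origin on the work surface. World frame = base frame: x ahead of the robot, y to its left, z up, the work surface at z = 0. Lengths are in m, angles in rad, forces in N, time in s.
With the tool pointing down it reaches from about 0.25 to 0.725 m from the base axis. Payload 4 kg.
Tool frame: the origin (TCP) lies at the very end of the fingers, on their centre line; the grasp point (between the pads) lies 19 mm behind it (bot.pinch_z is the distance from the TCP to the grasp point, in m); z points along the fingers, x is the direction in which the jaws open and shut, and the axes are right-handed (so a half turn about z gives the same grasp; the last joint's range is limited). The gripper opens to 85 mm and grips with 20 to 120 N. Pads are 22 mm wide; open, the fingers measure 114 mm over their backs; the gripper's body (76 mm by 85 mm) begins 54 mm behind the grasp point. The pads swing forward as they close: fully open they stand 13 mm farther back than shut.
Start: joints at [-1.162, 0.241, 0.005, 1.335, 0, 1.571], TCP at [0.199, -0.459, 0.231] pointing down, gripper open.
Joint ranges: [-2.72, 2.72], [-1.05, 1.87], [-1.09, 1.28], [-1.99, 2.15], [-1.42, 1.44], [-3.14, 3.14]. Speed limits (rad/s): [2.79, 2.79, 3.14, 3.14, 3.14, 3.14].

## Interface

Orientations are given as a unit quaternion [x, y, z, w].
In Python, from workcell import bot gives the robot as it stands. The module is installed in compiled form; this text tells all that it offers.
- The arm moves only by the shell command python3 -m inch 'ROWS'. ROWS is JSON, a list of rows, each a list of 7 numbers: the shift along the tool's x, y, z scaled (see below), then the turn, a rotation vector about the tool's x, y, z scaled (see below), then the gripper command: -1 is fully open, 1 is shut, values between are in proportion. In form: [[x, y, z, wx, wy, wz, gripper], ...]. A call has exactly 8 rows; each row shifts and turns the commanded pose from where the row before left it, along the tool's axes as they then stand; what a row does not reach is not made up. The controller multiplies each number of a shift by 2.5 cm and each number of a turn by 180 degrees. A row lasts 1/10 s, in which the tool goes at most 50 mm and 8.59 degrees, less where a joint would pass 70% of its speed; a pose out of reach is approached as far as the arm can. A call with a number of a shift or a turn outside -1 to 1 is refused whole. A call with a gripper value outside its range is refused whole. The fingers move at their own pace and stop on an object; the grip force is fixed at half the most. Time passes only in rows, so rows that do not move let the fingers close, or fill a call up. It gives the time, the measured TCP pose, the force and the opening at its end, in the units of the state.
- bot.get_obs(): the state, without advancing time (a new reading comes with each control period).
- bot.camera(name): name is "side" or "top"; returns (picture, depth): 480x640x3 uint8, blue, green, red; 480x640 float32, m along the optical axis (not along the pixel's ray), 0 where there is no reading.
- bot.get_calibration(name): a dict with "vfov" (degrees; the focal length in pixels is half the picture's height over the tangent of half this angle, whatever the lens; pixels are square), "cx", "cy" (the principal point, pixels), "dist_coeffs" ([k1, k2, p1, p2, k3] as OpenCV has them; the pictures are not rectified), "R" (3x3) and "t" (3): a world point X has camera coordinates R X + t. Camera axes: x right, y down, z forward; pixel columns grow to the right and rows downward; lengths in m; the calibration is good to about 2 mm. A picture is of the moment at which its call begins. get_calibration takes no time and is no camera call.
- bot.job_done(): hands the job in, once; it reports no verdict.
The state is a dict: "clock": time; "joint_pos": joint angles; "joint_vel": joint speeds; "tau": joint torques, N m; "eef_pos": TCP position; "tool_rot": TCP orientation; "ft_force": force on the tool from outside, world axes, zero at the start; "ft_torque": the same for the moment, N m; "grip_width": finger opening in m.
Only numpy, scipy, OpenCV 4.12 (cv2) and the standard library are available. Lean on these libraries where they do the work, as an engineer would, in place of code of your own. Each camera call takes 0.05 s, during which the arm holds its last target.

## Working session

There is one attempt and no reset: what is moved stays moved. The work goes in short steps, Python scripts to look and compute and a shell command to move; the robot and the scene stay as the last step left them, time stands still between calls to the robot, and variables do not carry over. Pictures are saved under pics/ and viewed, and the job is handed in when it is done.

```bash
mkdir -p pics; cat > h.py <<'E'
import numpy as np,cv2
from workcell import bot
def K(c):
    f=240/np.tan(np.radians(c["vfov"])/2); return np.array([[f,0,c["cx"]],[0,f,c["cy"]],[0,0,1.]])
def onplane(cam,uv,z):
    c=bot.get_calibration(cam);R=np.array(c["R"]);t=np.array(c["t"])
    p=cv2.undistortPoints(np.array(uv,float).reshape(-1,1,2),K(c),np.array(c["dist_coeffs"],float)).reshape(-1,2)
    d=np.c_[p,np.ones(len(p))]@R; o=-R.T@t
    return o+d*((z-o[2])/d[:,2])[:,None]
def proj(cam,X):
    c=bot.get_calibration(cam)
    return cv2.projectPoints(np.array(X,float).reshape(-1,1,3),cv2.Rodrigues(np.array(c["R"]))[0],np.array(c["t"],float),K(c),np.array(c["dist_coeffs"],float))[0].reshape(-1,2)
E
python3 - <<'E'
from h import *
o=bot.get_obs();print({k:np.round(v,3).tolist() for k,v in o.items()},bot.pinch_z)
for n in("top","side"):
    p,d=bot.camera(n);cv2.imwrite(f"pics/{n}0.png",p);np.save(f"{n}0.npy",d)
    c=bot.get_calibration(n);print(n,c, -np.array(c["R"]).T@np.array(c["t"]))
E
```

```text
{'clock': 0.0, 'joint_pos': [-1.162, 0.241, 0.004, 1.335, -0.0, 1.571], 'joint_vel': [-0.001, -0.002, -0.001, 0.002, 0.0, -0.001], 'tau': [0.001, -37.232, 25.241, 0.017, 0.0, 0.0], 'eef_pos': [0.198, -0.458, 0.23], 'tool_rot': [0.836, -0.549, -0.001, -0.001], 'ft_force': [0.855, 0.767, -0.15], 'ft_torque': [0.048, -0.064, -0.059], 'grip_width': 0.085} 0.0187
top {'vfov': 43.94042399981842, 'cx': 317.1631123234753, 'cy': 246.71498949216848, 'dist_coeffs': array([-0.01827276,  0.        ,  0.        ,  0.        ,  0.        ]), 'R': array([[-0.02298024, -0.99970434,  0.00794561],
       [-0.99135351,  0.02175981, -0.12940141],
       [ 0.12919026, -0.01085058, -0.99156046]]), 't': array([-0.00536498,  0.56962024,  0.98731291])} [ 0.43702053 -0.00704529  1.05273273]
side {'vfov': 47.94170191054144, 'cx': 326.21103028079335, 'cy': 234.72448713154702, 'dist_coeffs': array([0.02087683, 0.        , 0.        , 0.        , 0.        ]), 'R': array([[-0.97022287, -0.24163499, -0.01673655],
       [-0.16463477,  0.7085745 , -0.68616148],
       [ 0.17765971, -0.66297414, -0.72725671]]), 't': array([0.56866864, 0.15447442, 0.80271066])} [0.43455784 0.56013002 0.69928865]
```

View pics/top0.png

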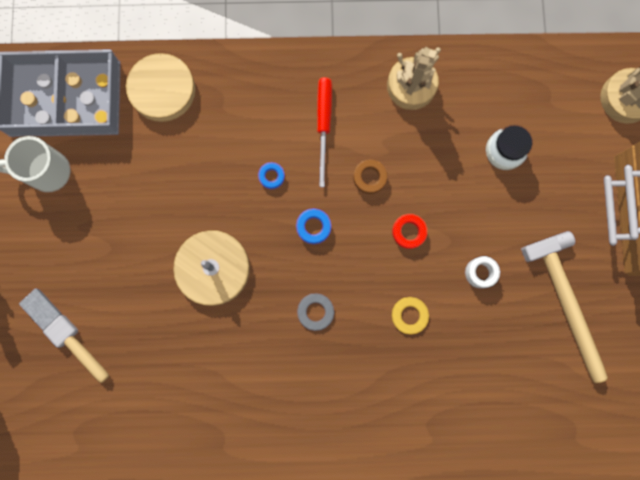

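View pics/side0.png

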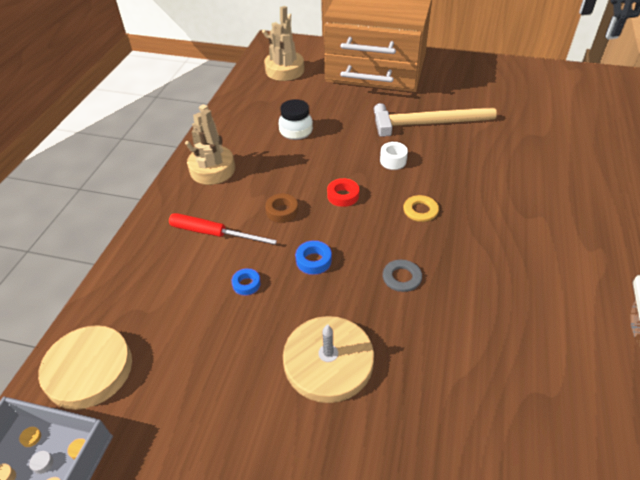

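Top view: there are two blue rings, a large one at (314,226) and a small one at (271,175). A brown ring is at (370,176) and the red one at (410,231). The grey washer is at (315,312), the brass washer at (410,316), the white bushing at (483,272), and the plinth with its stud at (210,268). The spacer is the larger blue ring at (314,226), because the description says "not brown" and "larger of its own colour". I'll confirm that in a crop and measure everything.

```bash
cat > m.py <<'E'
from h import *
def cloud(cam,d):
    c=bot.get_calibration(cam);v,u=np.mgrid[0:480,0:640]
    p=cv2.undistortPoints(np.c_[u.ravel(),v.ravel()].astype(float).reshape(-1,1,2),K(c),np.array(c["dist_coeffs"],float)).reshape(-1,2)
    X=np.c_[p,np.ones(len(p))]*d.reshape(-1,1)
    return ((X-np.array(c["t"]))@np.array(c["R"])).reshape(480,640,3)
def hsvmask(p,name):
    h=cv2.cvtColor(p,cv2.COLOR_BGR2HSV);H,S,V=[h[...,i].astype(int) for i in range(3)]
    return {"blue":(H>100)&(H<125)&(S>150),"brass":(H>18)&(H<32)&(S>140)&(V>120),"white":(S<40)&(V>130),"grey":(S<70)&(V<150)&(V>60),"red":((H<6)|(H>174))&(S>180),"pale":(H>12)&(H<26)&(S>60)&(S<160)&(V>150)}[name]
E
python3 - <<'E'
from m import *
P={}
for cam in("top","side"):
    p=cv2.imread(f"pics/{cam}0.png");X=cloud(cam,np.load(f"{cam}0.npy"))
    for name,uv,h in(("blue",{"top":(314,226),"side":(314,257)},.02),("blue",{"top":(271,175),"side":(246,281)},.0),("brass",{"top":(410,316),"side":(421,208)},.008),("white",{"top":(483,272),"side":(394,155)},.03),("red",{"top":(410,231),"side":(343,192)},.02),("grey",{"top":(315,312),"side":(402,275)},.008),("pale",{"top":(210,268),"side":(328,358)},.022)):
        u,v=uv[cam];m=hsvmask(p,name);w=np.zeros_like(m);r=45 if name=="pale" else 24;w[v-r:v+r,u-r:u+r]=1;m&=w
        m=cv2.morphologyEx(m.astype(np.uint8),cv2.MORPH_OPEN,np.ones((2,2)))
        cs,_=cv2.findContours(m,cv2.RETR_EXTERNAL,cv2.CHAIN_APPROX_NONE);c=max(cs,key=cv2.contourArea)
        z=X[m>0][:,2];zt=np.percentile(z,90)
        # outer contour onto top plane
        W=onplane(cam,c[:,0,:],h)[:,:2];(cx,cy),rad=cv2.minEnclosingCircle((W*1000).astype(np.float32))
        T=X[(m>0)&(abs(X[...,2]-zt)<.004)][:,:2]
        (ax,ay),ar=cv2.minEnclosingCircle((T*1000).astype(np.float32))
        print(cam,name,"contour",np.round([cx,cy,rad],1),"depth-top z %.1f"%(zt*1000),np.round([ax,ay,ar],1),len(T))
    S=X.reshape(-1,3)
    g=S[(S[:,2]>.04)&(abs(S[:,0]-.42)<.08)&(abs(S[:,1]-.2)<.12)];print(cam,"stud",len(g),g.mean(0) if len(g) else'',g.max(0) if len(g) else '')
p=cv2.imread("pics/top0.png")
a=cv2.resize(p[140:350,160:530],None,fx=2.1,fy=2.1,interpolation=cv2.INTER_CUBIC);cv2.imwrite("pics/crop0.png",a)
E
```

```text
top blue contour [606.5 -14.5  29.8] depth-top z 21.7 [608.  -13.8  28.7] 412
top blue contour [704.3  60.3  22.8] depth-top z 16.1 [702.   59.5  21. ] 196
top brass contour [ 447.4 -179.6   33. ] depth-top z 9.5 [ 448.8 -178.6   31.5] 584
top white contour [ 518.7 -304.5   29.8] depth-top z 30.8 [ 520.9 -304.8   26.2] 349
top red contour [ 593.8 -182.6   31.2] depth-top z 21.4 [ 596.4 -182.3   29.8] 455
top grey contour [457.2 -14.   32.5] depth-top z 9.4 [458.8 -13.6  31.5] 569
top pale contour [539.1 166.6  66.7] depth-top z 23.8 [539.9 167.2  64.7] 3128
top stud 0  
side blue contour [607.   -3.9  35.8] depth-top z 22.0 [609.4 -10.3  29.5] 451
side blue contour [707.2  56.6  26.7] depth-top z 16.8 [704.5  62.7  21.9] 279
side brass contour [ 448.1 -173.5   33.1] depth-top z 10.3 [ 450.5 -176.1   31.4] 408
side white contour [ 515.4 -287.4   43.6] depth-top z 31.4 [ 521.2 -305.1   27.2] 219
side red contour [ 595.1 -171.2   39.3] depth-top z 21.9 [ 597.8 -180.9   30.2] 366
side grey contour [458.9  -8.7  33.5] depth-top z 10.2 [459.9 -11.1  31.6] 618
side pale contour [540.  173.6  69.8] depth-top z 24.4 [540.7 169.1  65.1] 5079
side stud 0
```

View pics/crop0.png

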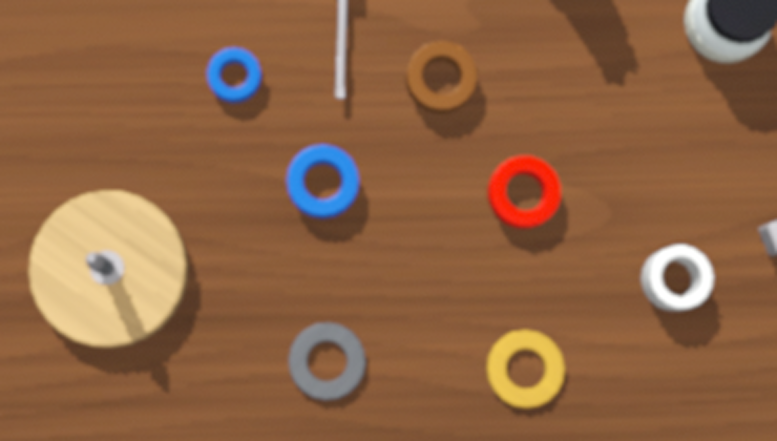

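The crop confirms the large blue ring, diameter about 60 mm against about 44 mm for the small one. Heights and radii match the sizes given. I'll square the tool to the world axes first (tool x = −Y, y = −X, z = −Z), then head for the blue ring.

```bash
python3 - <<'E'
from m import *
# stud tip: bright grey pixels, rays at z=.092
for cam,b in(("top",(195,255,230,285)),("side",(310,315,350,370))):
    p=cv2.imread(f"pics/{cam}0.png")[b[1]:b[3],b[0]:b[2]];h=cv2.cvtColor(p,cv2.COLOR_BGR2HSV)
    m=(h[...,1]<60)
    v,u=np.nonzero(m);print(cam,len(u),u.min()+b[0],u.max()+b[0],v.min()+b[1],v.max()+b[1])
    cv2.imwrite(f"pics/stud_{cam}.png",cv2.resize(p,None,fx=10,fy=10,interpolation=cv2.INTER_NEAREST))
print(proj("top",[[.540,.168,.092],[.54,.168,.022]]),proj("side",[[.540,.168,.092],[.54,.168,.022]]))
E
python3 -m inch '[[0,0,0,0,0,0.0433,-1],[0,0,0,0,0,0.0433,-1],[0,0,0,0,0,0.0434,-1],[-1,-1,0,0,0,0,-1],[-1,-1,0,0,0,0,-1],[-1,-1,0,0,0,0,-1],[-1,-1,0,0,0,0,-1],[-1,-1,0,0,0,0,-1]]'
```

```text
top 236 201 218 259 275
side 441 319 337 325 361
[[203.08019852 262.77352275]
 [210.41430864 266.90733871]] [[328.17082985 325.8112527 ]
 [328.86299804 353.48392853]]
clock: 0.9
eef_pos: [0.3242, -0.3324, 0.2309]
tool_rot: [0.707, -0.707, -0.0, -0.0]
ft_force: [0.1, -0.7, -0.0]
grip_width: 0.0857
```

View pics/stud_top.png

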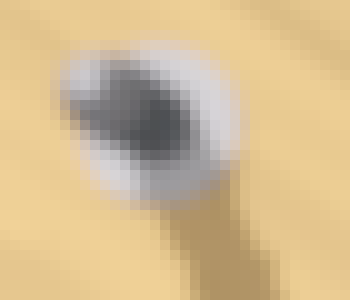

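View pics/stud_side.png

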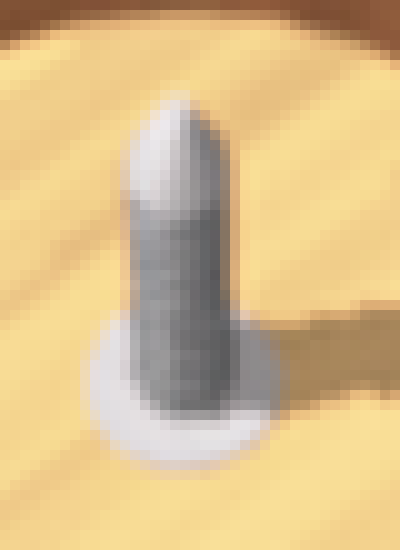

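The stud is vertical. Its tip appears at about (202,262) in the top view and (328,325) in the side view, which agrees with (0.540, 0.168). On to the blue ring.

```bash
python3 -m inch '[[-1,-0.9,0,0,0,0,-1],[-1,-0.9,0,0,0,0,-1],[-1,-0.9,0,0,0,0,-1],[-1,-0.9,0,0,0,0,-1],[-1,-0.9,0,0,0,0,-1],[-1,-0.9,0,0,0,0,-1],[-1,-0.9,0,0,0,0,-1],[-1,-0.9,0,0,0,0,-1]]'
python3 -m inch '[[-1,-0.9,0.8,0,0,0,-1],[-1,-0.9,0.8,0,0,0,-1],[-1,-0.9,0.8,0,0,0,-1],[-1,-0.8,0.8,0,0,0,-1],[-0.8,-0.6,0.8,0,0,0,-1],[0,0,0.8,0,0,0,-1],[0,0,0.4,0,0,0,-1],[0,0,0,0,0,0,-1]]'
python3 - <<'E'
from h import *
print(np.round(bot.get_obs()["eef_pos"],4),np.round(bot.get_obs()["joint_pos"],2))
for n in("top","side"):
    p,d=bot.camera(n);cv2.imwrite(f"pics/{n}1.png",p);np.save(f"{n}1.npy",d)
E
```

```text
clock: 1.7
eef_pos: [0.5041, -0.1324, 0.2308]
tool_rot: [0.707, -0.707, -0.0, 0.0]
ft_force: [1.3, -0.3, -1.1]
grip_width: 0.0854
clock: 2.5
eef_pos: [0.6042, -0.0137, 0.099]
tool_rot: [0.707, -0.707, -0.002, 0.002]
ft_force: [-0.5, -0.7, -0.6]
grip_width: 0.0853
[ 0.6042 -0.0137  0.099 ] [-0.02  0.53  0.08  1.13 -0.    3.12]
```

View pics/side1.png

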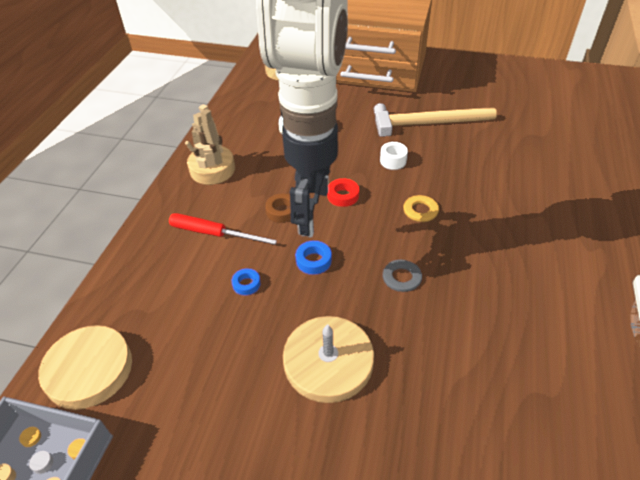

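Joint 6 is close to its limit in this yaw, at 3.12. I'll turn half a turn the other way, so tool x = +Y and y = +X.

```bash

python3 -m inch '[[0,0,0,0,0,-0.0417,-1],[0,0,0,0,0,-0.0417,-1],[0,0,0,0,0,-0.0417,-1],[0,0,0,0,0,-0.0417,-1],[0,0,0,0,0,-0.0417,-1],[0,0,0,0,0,-0.0417,-1],[0,0,0,0,0,-0.0417,-1],[0,0,0,0,0,-0.0417,-1]]'
python3 -m inch '[[0,0,0,0,0,-0.0417,-1],[0,0,0,0,0,-0.0417,-1],[0,0,0,0,0,-0.0417,-1],[0,0,0,0,0,-0.0417,-1],[0,0,0,0,0,-0.0417,-1],[0,0,0,0,0,-0.0417,-1],[0,0,0,0,0,-0.0417,-1],[0,0,0,0,0,-0.0417,-1]]'
python3 -m inch '[[0,0,0,0,0,-0.0417,-1],[0,0,0,0,0,-0.0417,-1],[0,0,0,0,0,-0.0417,-1],[0,0,0,0,0,-0.0417,-1],[0,0,0,0,0,-0.0417,-1],[0,0,0,0,0,-0.0417,-1],[0,0,0,0,0,-0.0417,-1],[0,0,0,0,0,-0.04,-1]]'
python3 - <<'E'
from m import *
print(np.round(bot.get_obs()["eef_pos"],4),np.round(bot.get_obs()["joint_pos"],3),np.round(bot.get_obs()["tool_rot"],4))
# fingertip heights from side depth
p,d=bot.camera("side");X=cloud("side",d)
S=X.reshape(-1,3);g=S[(d.ravel()>0)&(abs(S[:,0]-.606)<.03)&(abs(S[:,1]+.013)<.075)&(S[:,2]>.04)&(S[:,2]<.2)]
for y0 in np.arange(-.09,.07,.01):
    q=g[(g[:,1]>=y0)&(g[:,1]<y0+.01)]
    if len(q)>3:print(round(y0,3),len(q),"zmin",np.sort(q[:,2])[:4].round(3))
cv2.imwrite("pics/side2.png",cv2.resize(p[120:320,220:400],None,fx=3,fy=3,interpolation=cv2.INTER_CUBIC))
p,d=bot.camera("top");cv2.imwrite("pics/top2.png",cv2.resize(p[120:320,220:400],None,fx=3,fy=3,interpolation=cv2.INTER_CUBIC))
E
```

```text
clock: 3.4
eef_pos: [0.6069, -0.0144, 0.1034]
tool_rot: [0.967, -0.256, 0.002, -0.0]
ft_force: [0.1, 0.1, 0.0]
grip_width: 0.0854
clock: 4.2
eef_pos: [0.607, -0.0144, 0.1034]
tool_rot: [0.965, 0.262, 0.002, 0.0]
ft_force: [0.3, -0.3, 0.1]
grip_width: 0.0857
clock: 5.0
eef_pos: [0.607, -0.0144, 0.1034]
tool_rot: [0.707, 0.708, 0.001, 0.001]
ft_force: [-0.7, -0.5, -0.5]
grip_width: 0.0853
[ 0.607  -0.0144  0.1034] [-0.024  0.527  0.089  1.129  0.    -0.025] [0.7065 0.7077 0.0012 0.0012]
-0.07 19 zmin [0.126 0.13  0.13  0.134]
-0.06 130 zmin [0.116 0.117 0.118 0.119]
-0.05 21 zmin [0.172 0.172 0.174 0.176]
-0.04 12 zmin [0.182 0.183 0.185 0.187]
-0.03 11 zmin [0.189 0.193 0.194 0.195]
-0.0 10 zmin [0.184 0.189 0.19  0.192]
0.01 77 zmin [0.178 0.179 0.18  0.181]
0.02 83 zmin [0.14  0.145 0.147 0.149]
0.03 136 zmin [0.117 0.117 0.118 0.118]
0.04 146 zmin [0.124 0.125 0.125 0.126]
0.05 297 zmin [0.165 0.165 0.165 0.165]
0.06 48 zmin [0.167 0.167 0.167 0.167]
```

View pics/side2.png

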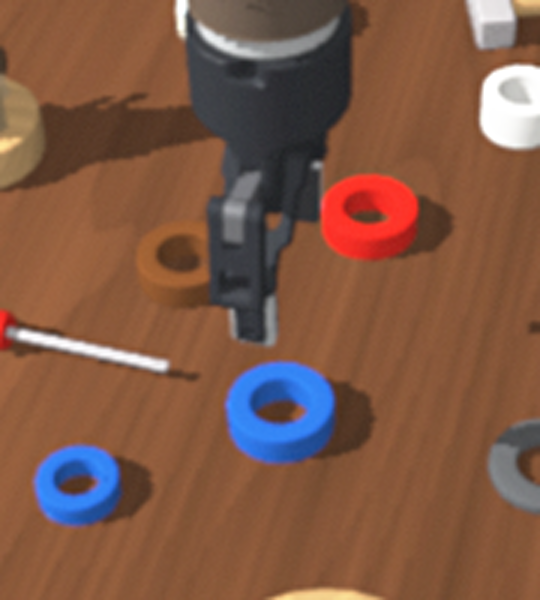

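Fully open, the fingertips stand about 13 mm above the TCP (0.116 against 0.103), so the TCP is the tip of the shut fingers. Lowering over the spacer and closing.

```bash

python3 -m inch '[[0.06,0.04,0.6,0,0,0,-1],[0,0,0.6,0,0,0,-1],[0,0,0.6,0,0,0,-1],[0,0,0.6,0,0,0,-1],[0,0,0.6,0,0,0,-1],[0,0,0.6,0,0,0,-1],[0,0,0.36,0,0,0,-1],[0,0,0,0,0,0,-1]]'
python3 -m inch '[[0,0,0,0,0,0,1],[0,0,0,0,0,0,1],[0,0,0,0,0,0,1],[0,0,0,0,0,0,1],[0,0,0,0,0,0,1],[0,0,0,0,0,0,1],[0,0,0,0,0,0,1],[0,0,0,0,0,0,1]]'

```

```text
clock: 5.9
eef_pos: [0.6063, -0.0124, 0.0016]
tool_rot: [0.709, 0.706, -0.001, -0.001]
ft_force: [-0.0, 0.0, 1.3]
grip_width: 0.0854
clock: 6.7
eef_pos: [0.6084, -0.0123, 0.0045]
tool_rot: [0.708, 0.706, 0.001, 0.001]
ft_force: [-2.0, -0.2, 6.3]
grip_width: 0.0577
```

```bash

python3 -m inch '[[0,0,-0.2,0,0,0,1],[0,0,-0.6,0,0,0,1],[0,0,-0.8,0,0,0,1],[0,0,-0.8,0,0,0,1],[0,0,-0.8,0,0,0,1],[0,0,-0.8,0,0,0,1],[0,0,-0.6,0,0,0,1],[0,0,0,0,0,0,1]]'
python3 - <<'E'
from m import *
p,d=bot.camera("side");X=cloud("side",d);np.save("s3.npy",d)
cv2.imwrite("pics/side3.png",cv2.resize(p[120:320,220:400],None,fx=3,fy=3,interpolation=cv2.INTER_CUBIC))
m=hsvmask(p,"blue");m[:,:270]=0;q=X[m];print(len(q),np.percentile(q,[2,98],axis=0).round(4),bot.get_obs()["eef_pos"])
E
```

```text
clock: 7.5
eef_pos: [0.6091, -0.0121, 0.1205]
tool_rot: [0.708, 0.706, 0.002, 0.002]
ft_force: [-0.7, 0.5, -0.8]
grip_width: 0.0578
461 [[ 0.5836 -0.0379  0.1189]
 [ 0.6351  0.021   0.1767]] [ 0.60808617 -0.01211097  0.1187552 ]
```

View pics/side3.png

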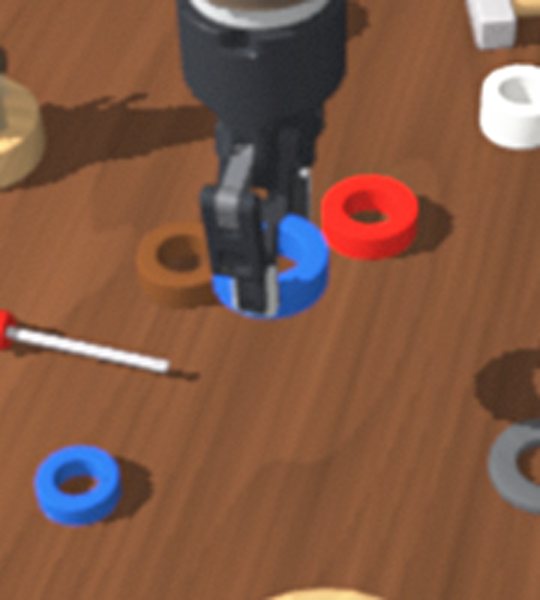

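Spacer held level; its bottom sits about 4.5 mm below the TCP. Moving over the stud.

```bash

python3 -m inch '[[0.5,-0.2,-0.4,0,0,0,1],[1,-0.4,0,0,0,0,1],[1,-0.4,0,0,0,0,1],[1,-0.4,0,0,0,0,1],[1,-0.4,0,0,0,0,1],[1,-0.4,0,0,0,0,1],[1,-0.4,0,0,0,0,1],[0.7,-0.16,0,0,0,0,1]]'
python3 -m inch '[[0,0,0,0,0,0,1],[0,0,0,0,0,0,1],[0,0,0,0,0,0,1],[0,0,0,0,0,0,1],[0,0,0,0,0,0,1],[0,0,0,0,0,0,1],[0,0,0,0,0,0,1],[0,0,0,0,0,0,1]]'
python3 - <<'E'
from m import *
for n,b in(("side",(240,240,400,400)),("top",(150,180,310,340))):
    p,d=bot.camera(n);X=cloud(n,d)
    cv2.imwrite(f"pics/{n}4.png",cv2.resize(p[b[1]:b[3],b[0]:b[2]],None,fx=3.5,fy=3.5,interpolation=cv2.INTER_CUBIC))
    m=hsvmask(p,"blue");q=X[m];q=q[(q[:,1]>.1)&(q[:,2]>.09)];print(n,len(q),np.percentile(q,[1,99],axis=0).round(4) if len(q) else '')
o=bot.get_obs();print(o["eef_pos"],o["joint_pos"].round(2))
E
```

```text
clock: 8.35
eef_pos: [0.5361, 0.1701, 0.1266]
tool_rot: [0.707, 0.707, -0.001, -0.001]
ft_force: [-0.1, 0.4, 0.2]
grip_width: 0.0576
clock: 9.15
eef_pos: [0.5386, 0.1678, 0.1273]
tool_rot: [0.708, 0.706, 0.0, 0.0]
ft_force: [-0.2, -0.5, -0.5]
grip_width: 0.0578
side 548 [[0.5129 0.1433 0.1269]
 [0.5507 0.2074 0.2223]]
top 165 [[0.5064 0.1363 0.1381]
 [0.5279 0.1757 0.2696]]
[0.53853219 0.1679372  0.12728834] [ 0.3   0.43 -0.    1.14  0.    0.3 ]
```

View pics/side4.png

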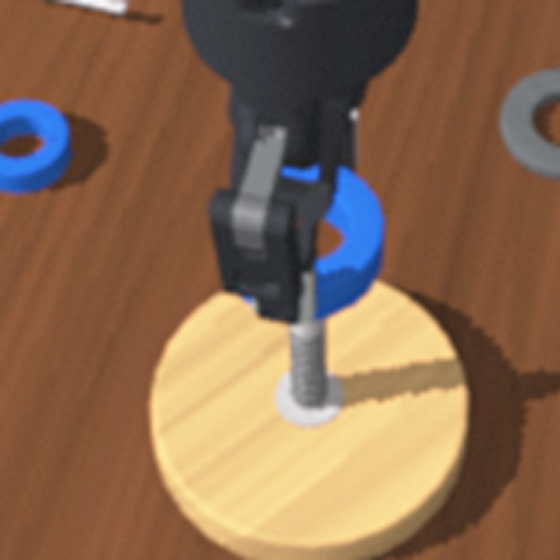

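View pics/top4.png

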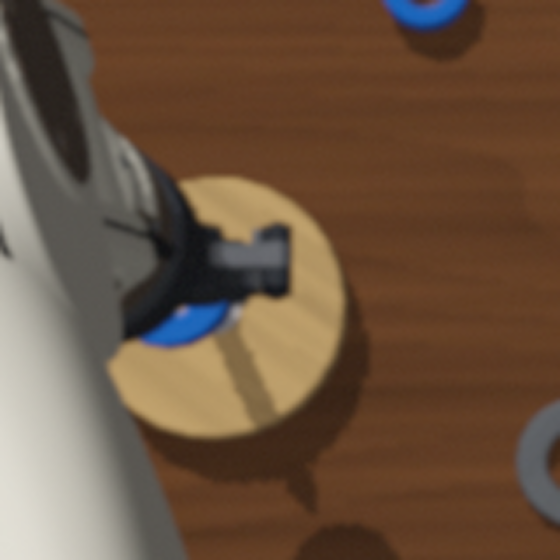

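The ring is centred over the stud to within a few mm, and the play is ±10 mm. Lowering.

```bash

python3 -m inch '[[0,0.06,0.4,0,0,0,1],[0,0,0.5,0,0,0,1],[0,0,0.5,0,0,0,1],[0,0,0.5,0,0,0,1],[0,0,0.5,0,0,0,1],[0,0,0.5,0,0,0,1],[0,0,0.3,0,0,0,1],[0,0,0,0,0,0,1]]'
python3 -m inch '[[0,0,0.2,0,0,0,1],[0,0,0.2,0,0,0,1],[0,0,0.2,0,0,0,1],[0,0,0.1,0,0,0,1],[0,0,0,0,0,0,1],[0,0,0,0,0,0,1],[0,0,0,0,0,0,1],[0,0,0,0,0,0,1]]'

```

```text
clock: 10.05
eef_pos: [0.5389, 0.1677, 0.0456]
tool_rot: [0.708, 0.706, -0.001, -0.001]
ft_force: [0.1, -0.4, 0.5]
grip_width: 0.0578
clock: 10.85
eef_pos: [0.5402, 0.1681, 0.0301]
tool_rot: [0.708, 0.706, 0.0, 0.0]
ft_force: [0.2, -0.2, -0.2]
grip_width: 0.0577
```

```bash

python3 -m inch '[[0,0,0.1,0,0,0,1],[0,0,0.02,0,0,0,1],[0,0,0,0,0,0,1],[0,0,0,0,0,0,0],[0,0,0,0,0,0,-1],[0,0,0,0,0,0,-1],[0,0,0,0,0,0,-1],[0,0,0,0,0,0,-1]]'
python3 -m inch '[[0,0,-0.4,0,0,0,-1],[0,0,-0.8,0,0,0,-1],[0,0,-1,0,0,0,-1],[0,0,-1,0,0,0,-1],[0,0,-1,0,0,0,-1],[0,0,-0.8,0,0,0,-1],[0,0,0,0,0,0,-1],[0,0,0,0,0,0,-1]]'

```

```text
clock: 11.65
eef_pos: [0.5401, 0.1681, 0.0269]
tool_rot: [0.708, 0.706, 0.0, 0.0]
ft_force: [-0.4, -0.9, 0.8]
grip_width: 0.0856
clock: 12.45
eef_pos: [0.5403, 0.1681, 0.1525]
tool_rot: [0.708, 0.706, 0.001, 0.0]
ft_force: [-0.9, -0.3, -0.3]
grip_width: 0.0852
```

Next is the brass washer at (0.449, −0.178).

```bash

python3 -m inch '[[-0.5,-0.1,0,0,0,0,-1],[-1,-0.27,0,0,0,0,-1],[-1,-0.27,0,0,0,0,-1],[-1,-0.27,0,0,0,0,-1],[-1,-0.27,0,0,0,0,-1],[-1,-0.27,0,0,0,0,-1],[-1,-0.27,0,0,0,0,-1],[-1,-0.27,0,0,0,0,-1]]'
python3 -m inch '[[-1,-0.27,0,0,0,0,-1],[-1,-0.27,0,0,0,0,-1],[-1,-0.27,0,0,0,0,-1],[-1,-0.27,0,0,0,0,-1],[-1,-0.27,0,0,0,0,-1],[-0.8,-0.25,0.5,0,0,0,-1],[-0.5,-0.06,1,0,0,0,-1],[0,0,1,0,0,0,-1]]'
python3 -m inch '[[0,0,0.5,0,0,0,-1],[0,0,0,0,0,0,-1],[0,0,0,0,0,0,-1],[0,0,0,0,0,0,-1],[0,0,0,0,0,0,-1],[0,0,0,0,0,0,-1],[0,0,0,0,0,0,-1],[0,0,0,0,0,0,-1]]'
python3 - <<'E'
from m import *
for n,b in(("side",(240,240,400,400)),("top",(150,180,310,340))):
    p,d=bot.camera(n);X=cloud(n,d)
    m=hsvmask(p,"blue");q=X[m];q=q[(q[:,1]>.1)&(q[:,0]<.62)&(abs(q[:,2]-.044)<.005)];print(n,len(q),cv2.minEnclosingCircle((q[:,:2]*1000).astype(np.float32)),np.median(q[:,2]))
    cv2.imwrite(f"pics/{n}5.png",p)
E
```

```text
clock: 13.25
eef_pos: [0.4879, -0.021, 0.1504]
tool_rot: [0.708, 0.706, -0.001, -0.001]
ft_force: [0.5, 0.4, -0.3]
grip_width: 0.0854
clock: 14.05
eef_pos: [0.4464, -0.1787, 0.0879]
tool_rot: [0.709, 0.705, -0.001, -0.0]
ft_force: [0.3, -0.1, -0.5]
grip_width: 0.0853
clock: 14.85
eef_pos: [0.4481, -0.1767, 0.0771]
tool_rot: [0.708, 0.706, 0.0, 0.0]
ft_force: [0.1, -0.8, 1.3]
grip_width: 0.0856
side 709 ((542.818359375, 170.5350341796875), 29.14183235168457) 0.04274418646684283
top 474 ((541.1593017578125, 167.75807189941406), 28.717607498168945) 0.04160361055231712
```

View pics/side5.png

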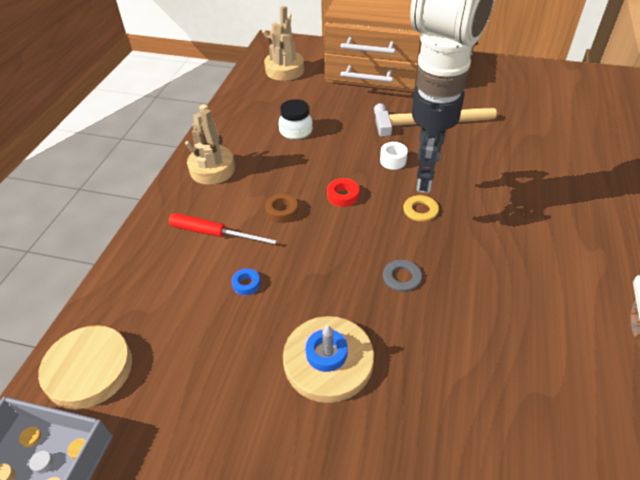

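The spacer lies flat on the plinth around the stud, with its top face at about z = 42 mm. For the thin washer I'll narrow the jaws to about 74 mm and feel for the table.

```bash

python3 -m inch '[[-0.03,0.06,0.4,0,0,0,-0.74],[0,0,0.5,0,0,0,-0.74],[0,0,0.5,0,0,0,-0.74],[0,0,0.5,0,0,0,-0.74],[0,0,0.5,0,0,0,-0.74],[0,0,0.4,0,0,0,-0.74],[0,0,0.15,0,0,0,-0.74],[0,0,0,0,0,0,-0.74]]'
python3 -m inch '[[0,0,0.04,0,0,0,-0.74],[0,0,0,0,0,0,-0.74],[0,0,0,0,0,0,-0.74],[0,0,0,0,0,0,-0.74],[0,0,0.04,0,0,0,-0.74],[0,0,0,0,0,0,-0.74],[0,0,0,0,0,0,-0.74],[0,0,0,0,0,0,-0.74]]'

```

```text
clock: 15.75
eef_pos: [0.4489, -0.1773, 0.0023]
tool_rot: [0.708, 0.706, -0.0, -0.001]
ft_force: [-0.0, -0.2, -0.5]
grip_width: 0.0741
clock: 16.55
eef_pos: [0.4494, -0.1775, 0.0011]
tool_rot: [0.708, 0.706, 0.0, -0.0]
ft_force: [0.3, -0.6, 0.0]
grip_width: 0.0745
```

```bash

python3 -m inch '[[0,0,0.04,0,0,0,-0.74],[0,0,0.04,0,0,0,-0.74],[0,0,0,0,0,0,-0.74],[0,0,0,0,0,0,-0.74],[0,0,0,0,0,0,-0.74],[0,0,0,0,0,0,-0.74],[0,0,0,0,0,0,-0.74],[0,0,0,0,0,0,-0.74]]'
python3 -m inch '[[0,0,0.04,0,0,0,-0.74],[0,0,0.04,0,0,0,-0.74],[0,0,0,0,0,0,-0.74],[0,0,0,0,0,0,-0.74],[0,0,0,0,0,0,-0.74],[0,0,0,0,0,0,-0.74],[0,0,0,0,0,0,-0.74],[0,0,0,0,0,0,-0.74]]'

```

```text
clock: 17.35
eef_pos: [0.4494, -0.1775, -0.0009]
tool_rot: [0.708, 0.706, -0.0, 0.0]
ft_force: [-0.1, -0.5, 1.0]
grip_width: 0.0744
clock: 18.15
eef_pos: [0.4494, -0.1775, -0.0029]
tool_rot: [0.708, 0.706, 0.0, 0.0]
ft_force: [0.9, -0.9, -0.4]
grip_width: 0.0741
```

```bash

python3 -m inch '[[0,0,0.04,0,0,0,-0.74],[0,0,0,0,0,0,-0.6],[0,0,0,0,0,0,1],[0,0,0,0,0,0,1],[0,0,0,0,0,0,1],[0,0,0,0,0,0,1],[0,0,0,0,0,0,1],[0,0,0,0,0,0,1]]'

```

```text
clock: 18.95
eef_pos: [0.4496, -0.1782, -0.0026]
tool_rot: [0.708, 0.706, -0.0, 0.001]
ft_force: [-3.1, -0.9, 11.0]
grip_width: 0.0607
```

Gripped: opening 60.7 mm, tips lightly on the table at 11 N. Lifting.

```bash

python3 -m inch '[[0,0,-0.2,0,0,0,1],[0,0,-0.6,0,0,0,1],[0,0,-1,0,0,0,1],[0,0,-1,0,0,0,1],[0,0,-1,0,0,0,1],[0,0,-1,0,0,0,1],[0,0,-0.6,0,0,0,1],[0,0,0,0,0,0,1]]'
python3 - <<'E'
from m import *
p,d=bot.camera("side");X=cloud("side",d)
cv2.imwrite("pics/side6.png",cv2.resize(p[80:280,340:520],None,fx=3,fy=3,interpolation=cv2.INTER_CUBIC))
m=hsvmask(p,"brass");m[:,:370]=0;q=X[m];q=q[(q[:,2]>.05)&(q[:,2]<.2)&(abs(q[:,1]+.18)<.06)];print(len(q),np.percentile(q,[2,50,98],axis=0).round(4),bot.get_obs()["eef_pos"])
E
```

```text
clock: 19.75
eef_pos: [0.4509, -0.1779, 0.1331]
tool_rot: [0.708, 0.706, 0.001, 0.002]
ft_force: [1.0, 0.7, -1.6]
grip_width: 0.0604
315 [[ 0.4234 -0.1997  0.1392]
 [ 0.4391 -0.1714  0.144 ]
 [ 0.4818 -0.1489  0.1464]] [ 0.44995861 -0.17756834  0.13157393]
```

View pics/side6.png

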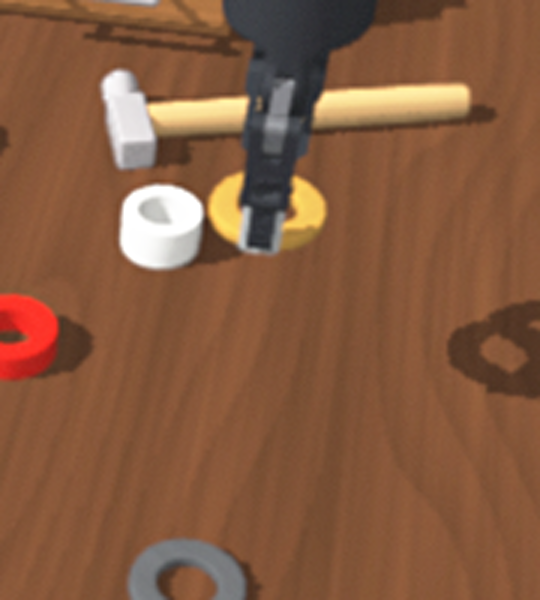

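The washer is held level, its bottom about 3 mm above the TCP. Carrying it to the stud.

```bash

python3 -m inch '[[0.5,0.1,-0.4,0,0,0,1],[1,0.27,0,0,0,0,1],[1,0.27,0,0,0,0,1],[1,0.27,0,0,0,0,1],[1,0.27,0,0,0,0,1],[1,0.27,0,0,0,0,1],[1,0.27,0,0,0,0,1],[1,0.27,0,0,0,0,1]]'
python3 -m inch '[[1,0.27,0,0,0,0,1],[1,0.27,0,0,0,0,1],[1,0.27,0,0,0,0,1],[1,0.27,0,0,0,0,1],[1,0.27,0,0,0,0,1],[0.8,0.19,0,0,0,0,1],[0.5,0.06,0,0,0,0,1],[0,0,0,0,0,0,1]]'
python3 -m inch '[[0,0,0,0,0,0,1],[0,0,0,0,0,0,1],[0,0,0,0,0,0,1],[0,0,0,0,0,0,1],[0,0,0,0,0,0,1],[0,0,0,0,0,0,1],[0,0,0,0,0,0,1],[0,0,0,0,0,0,1]]'
python3 - <<'E'
from m import *
p,d=bot.camera("side");X=cloud("side",d);b=(240,220,400,400)
cv2.imwrite("pics/side7.png",cv2.resize(p[b[1]:b[3],b[0]:b[2]],None,fx=3.3,fy=3.3,interpolation=cv2.INTER_CUBIC))
m=hsvmask(p,"brass");q=X[m];q=q[(q[:,2]>.1)&(q[:,2]<.2)&(abs(q[:,1]-.168)<.06)&(abs(q[:,0]-.54)<.06)];print(len(q),np.percentile(q,[2,50,98],axis=0).round(4),bot.get_obs()["eef_pos"])
E
```

```text
clock: 20.6
eef_pos: [0.4988, 0.0119, 0.1401]
tool_rot: [0.708, 0.706, -0.001, -0.001]
ft_force: [1.3, -0.7, -1.1]
grip_width: 0.0605
clock: 21.4
eef_pos: [0.5392, 0.1691, 0.1401]
tool_rot: [0.707, 0.707, -0.001, -0.001]
ft_force: [-0.2, 0.3, -1.5]
grip_width: 0.0604
clock: 22.2
eef_pos: [0.54, 0.1672, 0.141]
tool_rot: [0.708, 0.706, 0.0, 0.0]
ft_force: [-1.2, 0.5, -1.8]
grip_width: 0.0606
449 [[0.5118 0.1417 0.1485]
 [0.5228 0.1667 0.1521]
 [0.5486 0.1957 0.154 ]] [0.54000495 0.16724951 0.14104607]
```

View pics/side7.png

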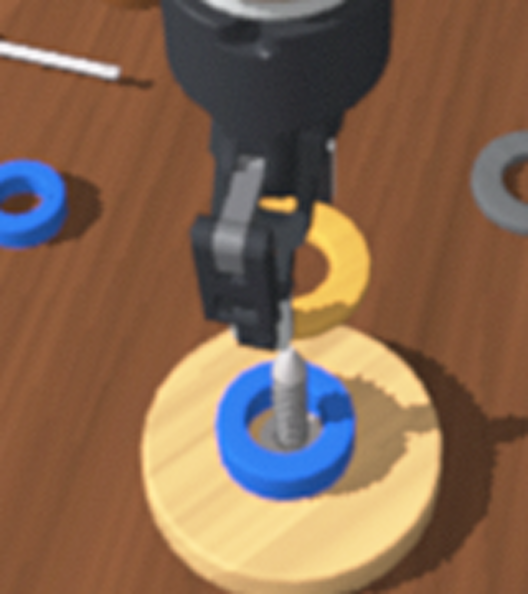

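```bash

python3 -m inch '[[0,0,0.4,0,0,0,1],[0,0,0.6,0,0,0,1],[0,0,0.6,0,0,0,1],[0,0,0.6,0,0,0,1],[0,0,0.6,0,0,0,1],[0,0,0.5,0,0,0,1],[0,0,0.3,0,0,0,1],[0,0,0.1,0,0,0,1]]'
python3 -m inch '[[0,0,0.1,0,0,0,1],[0,0,0.1,0,0,0,1],[0,0,0.08,0,0,0,1],[0,0,0,0,0,0,1],[0,0,0,0,0,0,1],[0,0,0,0,0,0,1],[0,0,0,0,0,0,1],[0,0,0,0,0,0,1]]'

```

```text
clock: 23.05
eef_pos: [0.5393, 0.1671, 0.0473]
tool_rot: [0.708, 0.706, -0.001, -0.0]
ft_force: [0.0, -1.2, -1.8]
grip_width: 0.0607
clock: 23.85
eef_pos: [0.5401, 0.1673, 0.0417]
tool_rot: [0.708, 0.706, 0.0, 0.0]
ft_force: [-0.3, -0.1, -1.0]
grip_width: 0.0604
```

```bash

python3 -m inch '[[0,0,0.04,0,0,0,1],[0,0,0.04,0,0,0,1],[0,0,0,0,0,0,1],[0,0,0,0,0,0,1],[0,0,0,0,0,0,1],[0,0,0,0,0,0,1],[0,0,0,0,0,0,1],[0,0,0,0,0,0,1]]'

```

```text
clock: 24.65
eef_pos: [0.5401, 0.1673, 0.0396]
tool_rot: [0.708, 0.706, 0.0, 0.0]
ft_force: [-0.4, 0.4, -0.4]
grip_width: 0.0606
```

```bash

python3 -m inch '[[0,0,0.02,0,0,0,1],[0,0,0,0,0,0,1],[0,0,0,0,0,0,0],[0,0,0,0,0,0,-1],[0,0,0,0,0,0,-1],[0,0,0,0,0,0,-1],[0,0,0,0,0,0,-1],[0,0,0,0,0,0,-1]]'
python3 -m inch '[[0,0,-0.4,0,0,0,-1],[0,0,-0.8,0,0,0,-1],[0,0,-1,0,0,0,-1],[0,0,-1,0,0,0,-1],[0,0,-1,0,0,0,-1],[0,0,-0.3,0,0,0,-1],[0,0,0,0,0,0,-1],[0,0,0,0,0,0,-1]]'

```

```text
clock: 25.45
eef_pos: [0.54, 0.1673, 0.0389]
tool_rot: [0.708, 0.706, -0.0, -0.0]
ft_force: [1.0, -0.7, -0.2]
grip_width: 0.0853
clock: 26.25
eef_pos: [0.5394, 0.1671, 0.1507]
tool_rot: [0.708, 0.706, -0.001, -0.0]
ft_force: [-0.0, 0.0, -0.7]
grip_width: 0.0854
```

```bash

python3 -m inch '[[-0.4,0,0,0,0,0,-1],[-1,-0.04,0,0,0,0,-1],[-1,-0.04,0,0,0,0,-1],[-1,-0.04,0,0,0,0,-1],[-1,-0.04,0,0,0,0,-1],[-1,-0.04,0,0,0,0,-1],[-1,-0.04,0,0,0,0,-1],[-1,-0.04,0,0,0,0,-1]]'
python3 -m inch '[[-1,-0.04,0,0,0,0,-1],[-1,-0.04,0,0,0,0,-1],[-1,-0.04,0,0,0,0,-1],[-1,-0.04,0,0,0,0,-1],[-1,-0.04,0,0,0,0,-1],[-1,-0.04,0,0,0,0,-1],[-1,-0.04,0,0,0,0,-1],[-1,-0.04,0,0,0,0,-1]]'
python3 -m inch '[[-1,-0.04,0,0,0,0,-1],[-1,-0.04,0.4,0,0,0,-1],[-1,-0.04,0.6,0,0,0,-1],[-0.5,-0.04,0.7,0,0,0,-1],[0,0,0.7,0,0,0,-1],[0,0,0.4,0,0,0,-1],[0,0,0,0,0,0,-1],[0,0,0,0,0,0,-1]]'
python3 - <<'E'
from m import *
for n in("side","top"):
    p,d=bot.camera(n);X=cloud(n,d);cv2.imwrite(f"pics/{n}8.png",p)
    m=hsvmask(p,"brass");q=X[m];q=q[(abs(q[:,2]-.051)<.006)&(abs(q[:,1]-.168)<.05)&(abs(q[:,0]-.54)<.05)];print(n,len(q),np.percentile(q,[2,50,98],axis=0).round(4),cv2.minEnclosingCircle((q[:,:2]*1000).astype(np.float32)))
    m=hsvmask(p,"white");q=X[m];q=q[(abs(q[:,2]-.031)<.004)&(abs(q[:,1]+.305)<.04)&(abs(q[:,0]-.52)<.04)];print(n,len(q),cv2.minEnclosingCircle((q[:,:2]*1000).astype(np.float32)))
print(bot.get_obs()["eef_pos"])
E
```

```text
clock: 27.05
eef_pos: [0.5313, -0.0193, 0.15]
tool_rot: [0.708, 0.706, -0.001, -0.001]
ft_force: [0.3, -0.3, -0.7]
grip_width: 0.0853
clock: 27.85
eef_pos: [0.5226, -0.219, 0.15]
tool_rot: [0.708, 0.706, -0.001, -0.001]
ft_force: [0.5, 0.2, -0.3]
grip_width: 0.0857
clock: 28.65
eef_pos: [0.5196, -0.3049, 0.0813]
tool_rot: [0.708, 0.706, -0.0, -0.0]
ft_force: [-0.4, -0.2, 0.4]
grip_width: 0.0852
side 808 [[0.5129 0.1408 0.0483]
 [0.5393 0.1763 0.0508]
 [0.5695 0.1984 0.0531]] ((540.934326171875, 168.81439208984375), 31.470069885253906)
side 234 ((522.7464599609375, -305.79541015625), 28.047271728515625)
top 725 [[0.5102 0.1386 0.0458]
 [0.5399 0.1675 0.0493]
 [0.5681 0.1964 0.0531]] ((539.1453247070312, 168.1700897216797), 31.941091537475586)
top 129 ((512.2047729492188, -304.256103515625), 24.214513778686523)
[ 0.52051141 -0.30523474  0.08251661]
```

View pics/side8.png

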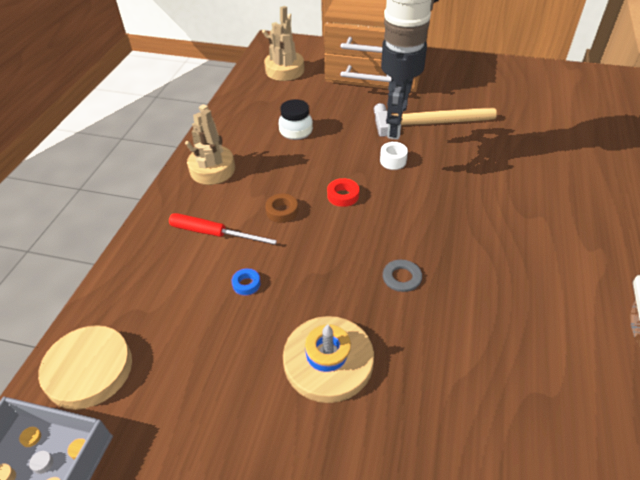

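The washer lies flat on the spacer, centred. Taking the bushing.

```bash

python3 -m inch '[[0,0.02,0.4,0,0,0,-1],[0,0,0.5,0,0,0,-1],[0,0,0.5,0,0,0,-1],[0,0,0.5,0,0,0,-1],[0,0,0.5,0,0,0,-1],[0,0,0.4,0,0,0,-1],[0,0,0.1,0,0,0,-1],[0,0,0,0,0,0,-1]]'
python3 -m inch '[[0,0,0,0,0,0,-0.4],[0,0,0,0,0,0,1],[0,0,0,0,0,0,1],[0,0,0,0,0,0,1],[0,0,0,0,0,0,1],[0,0,0,0,0,0,1],[0,0,0,0,0,0,1],[0,0,0,0,0,0,1]]'
python3 -m inch '[[0,0,-0.2,0,0,0,1],[0,0,-0.6,0,0,0,1],[0,0,-1,0,0,0,1],[0,0,-1,0,0,0,1],[0,0,-1,0,0,0,1],[0,0,-1,0,0,0,1],[0,0,-0.6,0,0,0,1],[0,0,0,0,0,0,1]]'
python3 - <<'E'
from m import *
p,d=bot.camera("side");X=cloud("side",d)
cv2.imwrite("pics/side9.png",cv2.resize(p[30:230,320,][None] if 0 else p[30:230,320:500],None,fx=3,fy=3,interpolation=cv2.INTER_CUBIC))
E
```

```text
clock: 29.55
eef_pos: [0.52, -0.305, 0.0083]
tool_rot: [0.708, 0.706, -0.0, -0.001]
ft_force: [-0.1, 0.4, 0.2]
grip_width: 0.0855
clock: 30.35
eef_pos: [0.5213, -0.3058, 0.0104]
tool_rot: [0.708, 0.706, 0.0, 0.001]
ft_force: [-0.1, -0.0, 6.2]
grip_width: 0.0496
clock: 31.15
eef_pos: [0.5216, -0.3059, 0.1467]
tool_rot: [0.708, 0.706, 0.001, 0.002]
ft_force: [-0.6, 0.4, -0.8]
grip_width: 0.0493
```

View pics/side9.png

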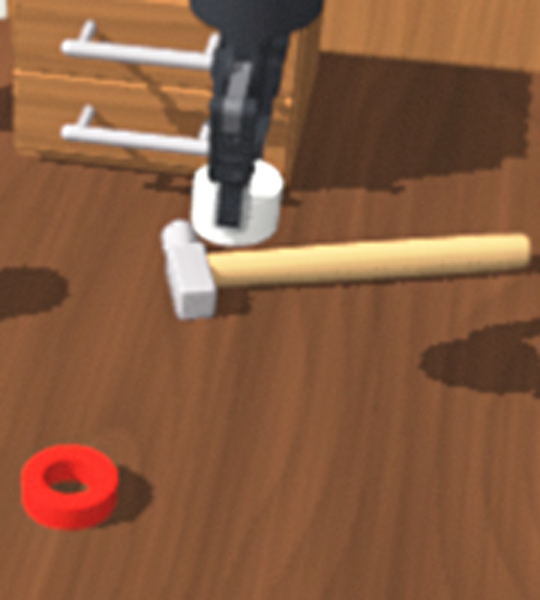

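Bushing held, its bottom about 10 mm below the TCP. Carrying it to the stud.

```bash

python3 -m inch '[[0.4,0,0,0,0,0,1],[1,0.04,0,0,0,0,1],[1,0.04,0,0,0,0,1],[1,0.04,0,0,0,0,1],[1,0.04,0,0,0,0,1],[1,0.04,0,0,0,0,1],[1,0.04,0,0,0,0,1],[1,0.04,0,0,0,0,1]]'
python3 -m inch '[[1,0.04,0,0,0,0,1],[1,0.04,0,0,0,0,1],[1,0.04,0,0,0,0,1],[1,0.04,0,0,0,0,1],[1,0.04,0,0,0,0,1],[1,0.04,0,0,0,0,1],[1,0.04,0,0,0,0,1],[1,0.04,0,0,0,0,1]]'
python3 -m inch '[[1,0.04,0,0,0,0,1],[1,0.04,0,0,0,0,1],[1,0.04,0,0,0,0,1],[0.54,0.04,0,0,0,0,1],[0,0,0,0,0,0,1],[0,0,0,0,0,0,1],[0,0,0,0,0,0,1],[0,0,0,0,0,0,1]]'
python3 - <<'E'
from m import *
p,d=bot.camera("side");b=(240,220,400,400)
cv2.imwrite("pics/side10.png",cv2.resize(p[b[1]:b[3],b[0]:b[2]],None,fx=3.3,fy=3.3,interpolation=cv2.INTER_CUBIC))
print(bot.get_obs()["eef_pos"])
E
```

```text
clock: 32.0
eef_pos: [0.5263, -0.1182, 0.1421]
tool_rot: [0.708, 0.706, -0.001, -0.002]
ft_force: [0.5, 0.3, -0.1]
grip_width: 0.0489
clock: 32.8
eef_pos: [0.5345, 0.0812, 0.1422]
tool_rot: [0.708, 0.706, -0.001, -0.001]
ft_force: [0.2, -0.4, -0.5]
grip_width: 0.0493
clock: 33.6
eef_pos: [0.5405, 0.1671, 0.144]
tool_rot: [0.709, 0.706, -0.0, 0.0]
ft_force: [0.0, -0.2, -1.9]
grip_width: 0.0492
[0.54056404 0.16724288 0.14413211]
```

View pics/side10.png

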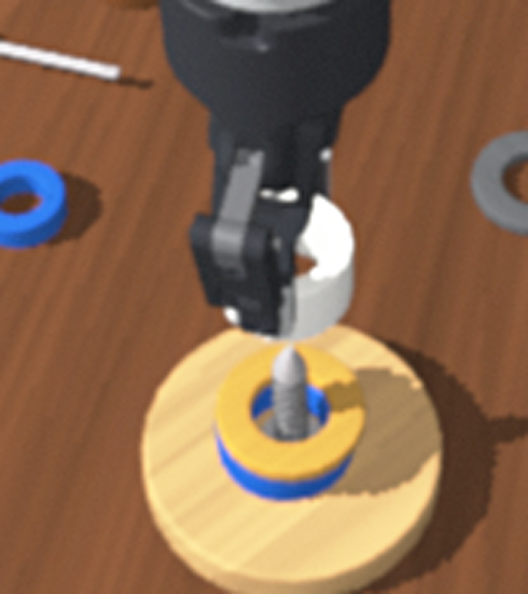

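```bash

python3 -m inch '[[0,0,0.4,0,0,0,1],[0,0,0.6,0,0,0,1],[0,0,0.6,0,0,0,1],[0,0,0.6,0,0,0,1],[0,0,0.5,0,0,0,1],[0,0,0.3,0,0,0,1],[0,0,0.2,0,0,0,1],[0,0,0,0,0,0,1]]'
python3 -m inch '[[0,0,0.04,0,0,0,1],[0,0,0.04,0,0,0,1],[0,0,0.02,0,0,0,1],[0,0,0,0,0,0,1],[0,0,0,0,0,0,1],[0,0,0,0,0,0,1],[0,0,0,0,0,0,1],[0,0,0,0,0,0,1]]'

```

```text
clock: 34.45
eef_pos: [0.5402, 0.1681, 0.0634]
tool_rot: [0.708, 0.706, -0.001, -0.0]
ft_force: [0.2, 0.1, -0.4]
grip_width: 0.0495
clock: 35.25
eef_pos: [0.5405, 0.1682, 0.0616]
tool_rot: [0.708, 0.706, -0.0, 0.0]
ft_force: [-0.1, 0.2, -0.4]
grip_width: 0.0487
```

```bash

python3 -m inch '[[0,0,0.04,0,0,0,1],[0,0,0,0,0,0,1],[0,0,0,0,0,0,1],[0,0,0,0,0,0,0],[0,0,0,0,0,0,-1],[0,0,0,0,0,0,-1],[0,0,0,0,0,0,-1],[0,0,0,0,0,0,-1]]'
python3 -m inch '[[0,0,-0.4,0,0,0,-1],[0,0,-0.8,0,0,0,-1],[0,0,-1,0,0,0,-1],[0,0,-1,0,0,0,-1],[0,0,-1,0,0,0,-1],[0,0,-0.3,0,0,0,-1],[0,0,0,0,0,0,-1],[0,0,0,0,0,0,-1]]'
python3 -m inch '[[-0.5,0,0,0,0,0,-1],[-1,0,0,0,0,0,-1],[-1,0,0,0,0,0,-1],[-1,0,0,0,0,0,-1],[-1,0,0,0,0,0,-1],[-1,0,0,0,0,0,-1],[-1,0,0,0,0,0,-1],[-0.5,0,0,0,0,0,-1]]'
python3 - <<'E'
from m import *
for n,b in(("side",(240,270,420,420)),("top",(140,200,290,330))):
    p,d=bot.camera(n);X=cloud(n,d);cv2.imwrite(f"pics/{n}11.png",cv2.resize(p[b[1]:b[3],b[0]:b[2]],None,fx=4,fy=4,interpolation=cv2.INTER_CUBIC));cv2.imwrite(f"pics/{n}11f.png",p)
    for c,z in(("white",.08),("brass",.05),("blue",.042)):
        m=hsvmask(p,c);q=X[m];q=q[(abs(q[:,2]-z)<.005)&(abs(q[:,1]-.168)<.05)&(abs(q[:,0]-.54)<.05)]
        if len(q): print(n,c,len(q),np.median(q[:,2]).round(4),cv2.minEnclosingCircle((q[:,:2]*1000).astype(np.float32)))
E
```

```text
clock: 36.05
eef_pos: [0.5406, 0.1683, 0.0606]
tool_rot: [0.708, 0.706, 0.0, 0.0]
ft_force: [-0.5, -0.9, 0.0]
grip_width: 0.0854
clock: 36.85
eef_pos: [0.54, 0.1681, 0.1722]
tool_rot: [0.708, 0.706, -0.001, -0.0]
ft_force: [-0.1, 0.1, -0.1]
grip_width: 0.0853
clock: 37.65
eef_pos: [0.5389, -0.0092, 0.1717]
tool_rot: [0.709, 0.705, -0.001, -0.001]
ft_force: [1.0, 0.4, -0.4]
grip_width: 0.0852
side white 714 0.0803 ((541.836669921875, 170.02294921875), 26.257972717285156)
side brass 192 0.0505 ((541.2060546875, 170.6220703125), 31.19093132019043)
side blue 10 0.0379 ((545.1239013671875, 175.66163635253906), 23.473920822143555)
top white 452 0.0792 ((540.5501098632812, 168.75401306152344), 26.03071403503418)
top brass 190 0.0492 ((539.3012084960938, 167.4949951171875), 31.24205207824707)
```

View pics/side11.png

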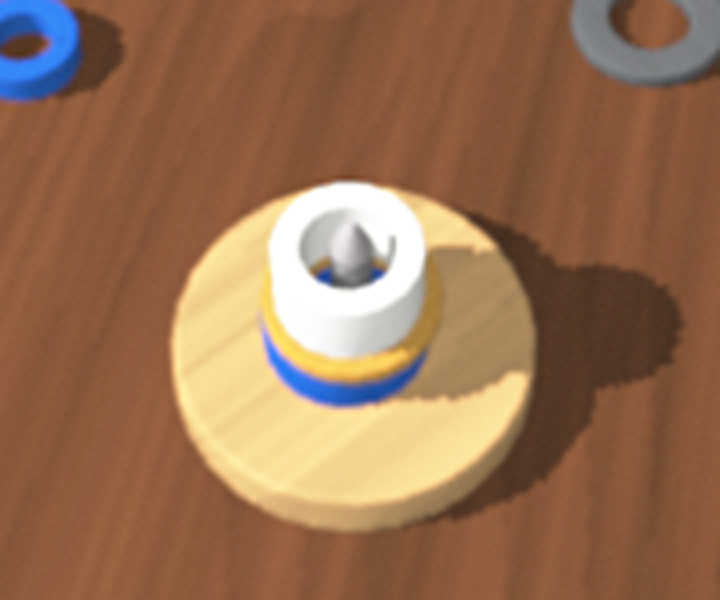

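View pics/top11f.png

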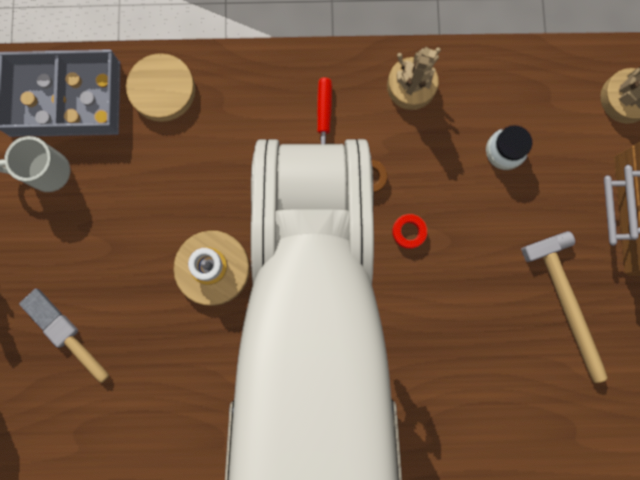

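Blue, brass and white lie flat and centred on the stud. The bushing's top face reads z ≈ 80 mm, as expected, and the arm is clear.

```bash
python3 -c "
from workcell import bot
print(bot.job_done())"
```

```text
the job is handed in; nothing more can be done
None
```

The three rings are on the stud in the order asked: the large blue spacer at the bottom, then the brass washer, then the white bushing. I handed the job in at about 38 s of the 72 s allowed, with the arm clear of everything.

**Last checks:**
- **Washer:** its top face reads about 50 mm above the table, as it should.
- **Bushing:** its top face reads about 80 mm, also as it should.
- **Centring:** both rings are within about 3 mm of the stud's axis in both views, and the picture shows them lying flat.
- **Spacer:** it was checked before the washer went on, with its top face at about 42 mm. In the final pictures it was mostly hidden.

The two cameras disagreed by 1–4 mm on ring positions, well inside the 10 mm of play around the stud. The gripper opening read about 3 mm less than the true ring diameters on all three grasps. The highest wrist force I read was about 11 N along z, when the fingertips touched the table while picking up the washer; readings came only at the end of each move.

I did not touch the grey washer, the red ring, the small blue ring or the brown ring.

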